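# Load and close a bench desiccator

## Task

Put the bench desiccator together in this order: stand the perforated canister in the middle of the round base dish, set the footed shelf flat inside the base over it, stand the wide jar in the shelf's larger ring and then the slim vial in its smaller ring, and finally cover everything with the domed lid sitting evenly on the base's rim. Keep the jar and the vial upright throughout, let go of each thing once it is in place, and leave the spray bottle, the tissue carton and the stack of dishes where they are.

Things in the scene. Friction and masses are not known exactly. Their poses are not given: they have to be found in the camera images.
- base: Desiccator base: round grey open plastic dish fixed to the bench. In mm: outer diameter 164, height 44, wall (its flat rim) 12 thick, inner diameter 140, inner floor 6 above the bench. Origin: centre of the underside; z up.
- canister: Desiccant canister: plain low dark steel cylinder with a dotted (perforated) top, diameter 40 mm, height 22 mm, 60 g or so. Origin: centre of the underside; z up. Stands upright.
- shelf: Dark steel disc (mm): diameter 124, 6 thick, 250 g, on four feet (10 thick, at radius 48, diagonal to x and y); upper face 34 above the soles. Central lifting tab 10 thick (x), 30 wide (y), 34 high above that face. On the face two 4 high white rings, walls 2: larger, inner diameter 50, centred at x=+34, y=0; smaller, inner 34, at x=-27, y=0. Origin: on the axis at the soles, z up.
- jar: Wide sample jar: squat closed cylinder, white with a blue cap, diameter 36 mm, height 40 mm, about 50 g. Origin: centre of the underside; z up.
- vial: Slim sample vial: closed cylinder of amber glass with a blue cap, diameter 22 mm, height 50 mm, about 30 g. Origin: centre of the underside; z up.
- dome: Domed lid: hollow clear plastic cover with grey bands, open below, in mm: outer diameter 156, wall 5 thick, 76 high to its flat top (70 inside), with a black knob of diameter 28 rising a further 34 from the middle of the top; about 350 g. Its lower edge rests on the base's rim. Origin: centre of the lower edge's plane; z up.
- spray: Bystander: yellow spray bottle, 84 mm in diameter, 193 mm high. Origin: centre of the underside.
- carton: Bystander: green and white tissue carton, 120 x 130 x 100 mm high. Origin: centre of the underside.
- dishes: Bystander: stack of clear culture dishes, 93 mm in diameter, 44 mm high. Origin: centre of the underside.
Mind the look-alikes: they are no part of the job. Several things have the shape of the shelf; the one meant has the colours described above.

How it is judged:
By the outcome, as a careful person would: the job done as asked, in the order asked, and still so for the second after the job is handed in, with the robot touching nothing.
It also fails if it takes over 128 s, if anything falls off the work surface, if the arm or the gripper's body presses on something with over 40 N, if the wrist force passes 120 N, or if a joint passes its speed limit or range.

## Robot

A 6-joint arm with a two-finger parallel gripper is mounted at the origin on the work surface. World frame = base frame: x ahead of the robot, y to its left, z up, the work surface at z = 0. Lengths are in m, angles in rad, forces in N, time in s.
With the tool pointing down it reaches from about 0.35 to 0.775 m from the base axis. Payload 7.3 kg.
Tool frame: the origin (TCP) lies at the very end of the fingers, on their centre line; the grasp point (between the pads) lies 19 mm behind it (robot.tcp_to_grasp is the z of the grasp point in the tool frame, in m); z points along the fingers, y is the line along which they close (so a half turn about z gives the same grasp; the last joint's range is limited). The gripper opens to 92 mm and grips with 3 to 60 N. Pads are 19 mm wide; open, the fingers measure 130 mm over their backs; the gripper's body (75 mm by 190 mm) begins 47 mm behind the grasp point.
Start: joints at [1.031, 0.342, 1.524, -0, 1.275, -0.146], TCP at [0.201, 0.485, 0.227] pointing down, gripper open.
Joint ranges: [-2.53, 2.53], [-0.77, 2.02], [0.04, 2.7], [-1, 4.14], [0.28, 2.66], [-3.11, 3.11]. Speed limits (rad/s): [2.57, 2.57, 3.14, 3.14, 3.14, 3.14].

## Interface

Orientations are given as [roll, pitch, yaw] about the fixed x, y, z axes, in that order (R = Rz(yaw) Ry(pitch) Rx(roll)).
In Python, from cell import monitor, read_camera, get_calibration, job, robot gives the robot as it stands. The module is installed in compiled form; this text tells all that it offers.
- The arm moves only by the tool send_rows, never from a script. Its argument "targets" is a list of rows, each an object with "translation": the shift along the tool's x, y, z in cm, a list of three; "spin": the turn about the tool's z in degrees; "jaw": the opening, from 0 (shut) to 1 (fully open). A call has exactly 5 rows; each row is the pose to reach, as a shift and turn from the pose commanded when the call began, along the tool's axes at that moment; what a row does not reach only later rows make up. A row lasts 1/10 s, in which the tool goes at most 50 mm and 8.59 degrees, less where a joint would pass 70% of its speed; a pose out of reach is approached as far as the arm can. A call with a gripper value outside its range is refused whole. The fingers move at their own pace and stop on an object; "force" is the grip in N (left out, the last holds). Time passes only in rows, so rows that repeat a pose let the fingers close, or fill a call up. It gives the time, the measured TCP pose, the force, the opening and the grip force at its end, in the units of the state.
- monitor.observe(): the state, without advancing time (a new reading comes with each control period).
- read_camera(name): name is "scene" or "top"; returns (picture, depth): 384x512x3 uint8, red, green, blue; 384x512 float32, m along the optical axis (not along the pixel's ray), 0 where there is no reading.
- get_calibration(name): a dict with "intrinsics" (3x3 intrinsics, pixels), "origin" and "orientation" of the camera in the world. Camera axes: x right, y up, looking along -z (the intrinsics and any distortion apply to the point x, -y, -z); pixel columns grow to the right and rows downward; lengths in m; the calibration is good to about 2 mm. A picture is of the moment at which its call begins. get_calibration takes no time and is no camera call.
- job.hand_in(): hands the job in; it is judged then, once.
The state is a dict: "time": time; "qpos": joint angles; "qvel": joint speeds; "joint_efforts": joint torques, N m; "tool_pos": TCP position; "tool_rot": TCP orientation; "contact_force": force on the tool from outside, world axes, zero at the start; "torque": the same for the moment, N m; "opening": finger opening in m; "grip_force": force on a finger pad.
Only numpy, scipy, OpenCV 4.12 (cv2) and the standard library are available. Lean on these libraries where they do the work, as an engineer would, in place of code of your own. Each camera call takes 0.05 s, during which the arm holds its last target. There are 200 camera calls.

## Working session

There is one attempt and no reset: what is moved stays moved. The work goes in short steps, Python scripts to look and compute and a tool call to move; the robot and the scene stay as the last step left them, time stands still between calls to the robot, and variables do not carry over. Pictures are saved under pics/ and viewed, at most 14 in all, crops included, and the job is handed in when it is done.

Besides the shell and the picture viewer there is one more tool, called after "Call:" as name([rows], argument=value, ...), one row to a line, values as JSON. send_rows: Moves the arm, as the interface text tells. Its arguments: {"type":"object","properties":{"targets":{"type":"array"},"force":{"type":"number"}},"required":["targets"]}

```bash
mkdir -p pics; cat > h.py <<'E'
import numpy as np, cv2
from scipy.spatial.transform import Rotation as R
from cell import monitor, read_camera, get_calibration, job, robot
def grab(n):
    p,d=read_camera(n); np.savez(f'{n}.npz',p=p,d=d); return p,d
def cloud(n,d):
    c=get_calibration(n);K=np.array(c['intrinsics']);
    o=np.array(c['orientation']); M=o if o.shape==(3,3) else R.from_euler('xyz',o).as_matrix()
    v,u=np.indices(d.shape)
    P=np.stack([(u-K[0,2])/K[0,0]*d,-(v-K[1,2])/K[1,1]*d,-d],-1)
    return P@M.T+np.array(c['origin'])
E
python3 - <<'E'
from h import *
for n in('top','scene'):
    print(get_calibration(n)); p,d=grab(n); cv2.imwrite(f'pics/{n}0.png',cv2.resize(p[:,:,::-1],(768,576)))
    W=cloud(n,d); print(np.median(W[d>0],0))
print(monitor.observe(), robot.tcp_to_grasp)
E
```

```text
{'intrinsics': array([[397.5799465 ,   0.        , 261.62667751],
       [  0.        , 397.5799465 , 198.4498904 ],
       [  0.        ,   0.        ,   1.        ]]), 'origin': array([0.34104145, 0.00285134, 1.41064445]), 'orientation': array([ 0.18846139, -0.00860622, -1.54716648])}
[ 0.64465365  0.02150722 -0.00183738]
{'intrinsics': array([[441.60139074,   0.        , 260.61822376],
       [  0.        , 441.60139074, 193.20827712],
       [  0.        ,   0.        ,   1.        ]]), 'origin': array([1.00236247, 0.62628307, 1.18607074]), 'orientation': array([ 0.57717151, -0.00399497,  2.56602848])}
[ 5.87639940e-01 -1.24576412e-01  2.20872523e-04]
{'time': 0.1, 'qpos': array([ 1.03101554e+00,  3.42639096e-01,  1.52491063e+00,  4.17580819e-06,
        1.27540223e+00, -1.45982145e-01]), 'qvel': array([ 0.00111657, -0.00232013, -0.00297846, -0.00105508, -0.00065626,
        0.00091768]), 'joint_efforts': array([ 9.89462606e-04, -4.32005095e+01, -2.44693565e+01,  7.18615344e-02,
        5.25907287e-02,  3.40650260e-06]), 'tool_pos': array([0.20122516, 0.48451698, 0.22612549]), 'tool_rot': array([-3.14024839e+00, -2.01680890e-04,  2.74779266e+00]), 'contact_force': array([-1.09163855, -0.32822738, -0.53755178]), 'torque': array([ 0.01326784, -0.04873233, -0.01068086]), 'grip_force': 0.0, 'opening': 0.09208005881218632} -0.0188
```

View pics/top0.png

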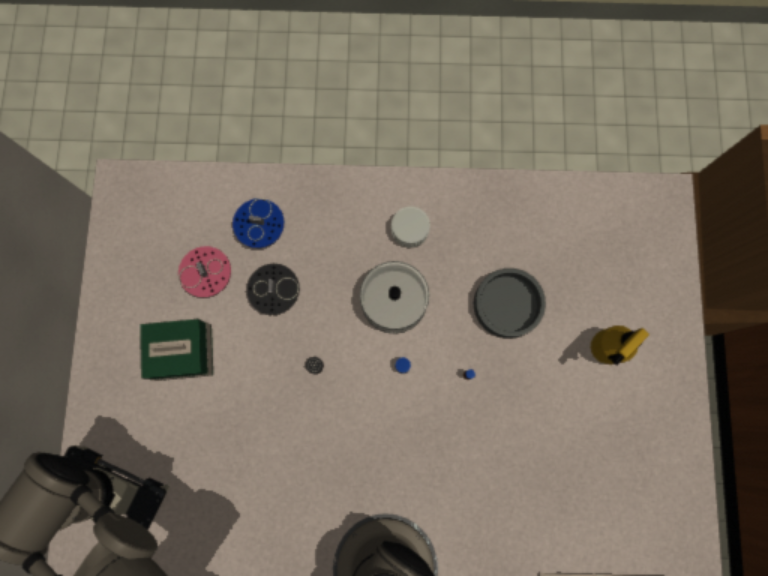

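View pics/scene0.png

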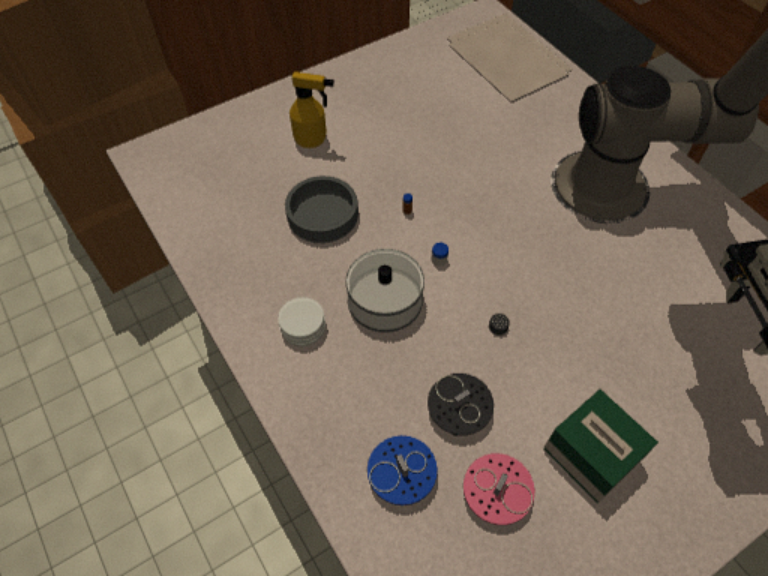

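The pictures show (pixels in the top picture):
- Base dish (508,302), dome (395,296), canister (314,365), jar (402,365) and vial (469,373).
- Three shelf shapes: dark (273,289), blue (258,222) and pink (205,271). The dark one fits "dark steel, white rings".

I'll confirm the shelf in a crop and measure everything.

```bash
python3 - <<'E'
from h import *
T=np.load('top.npz');S=np.load('scene.npz')
W={'top':cloud('top',T['d']),'scene':cloud('scene',S['d'])}
C={'top':T['p'],'scene':S['p']}
pt={'base':(508,302),'dome':(395,296),'shelf':(273,289),'can':(314,365),'jar':(402,365),'vial':(469,373),'dishes':(410,226),'spray':(615,345),'carton':(170,350),'blue':(258,222),'pink':(205,271)}
ps={'base':(322,208),'dome':(385,285),'shelf':(461,405),'can':(499,324),'jar':(440,250),'vial':(407,200)}
for k,(u,v) in pt.items():
    w=W['top'][int(v/1.5),int(u/1.5)]; s=''
    if k in ps: s=W['scene'][int(ps[k][1]/1.5),int(ps[k][0]/1.5)].round(3)
    print(k,w.round(3),s)
    for n in W:
        P=W[n]; m=(np.hypot(P[...,0]-w[0],P[...,1]-w[1])<0.095)&(P[...,2]>0.012)
        print('  ',n,m.sum(),np.percentile(P[m][:,2],[5,50,95,99.5]).round(4) if m.sum() else '', P[m].mean(0).round(3))
a=cv2.resize(C['top'][165:220,150:215,::-1],None,fx=6,fy=6,interpolation=cv2.INTER_CUBIC)
b=cv2.resize(C['scene'][240:300,275:340,::-1],None,fx=6,fy=6,interpolation=cv2.INTER_CUBIC)
h=min(a.shape[0],b.shape[0]);cv2.imwrite('pics/crop1.png',np.hstack([a[:h],b[:h]]))
E
```

```text
base [ 0.607 -0.279  0.002] [ 0.591 -0.296  0.005]
   top 703 [0.013  0.0427 0.0487 0.0516] [ 0.6   -0.279  0.037]
   scene 925 [0.0142 0.0386 0.0476 0.0505] [ 0.602 -0.273  0.035]
dome [ 0.595 -0.007  0.107] [0.61  0.005 0.075]
   top 1720 [0.0695 0.0767 0.0827 0.1126] [ 0.6   -0.005  0.076]
   scene 2255 [0.026  0.0762 0.0826 0.1126] [0.612 0.009 0.071]
shelf [0.616 0.275 0.055] [0.622 0.286 0.039]
   top 945 [0.0303 0.0351 0.0425 0.0705] [0.618 0.279 0.036]
   scene 1441 [0.0312 0.0353 0.0432 0.071 ] [0.621 0.283 0.036]
can [0.444 0.176 0.022] [0.449 0.181 0.023]
   top 103 [0.0173 0.0222 0.0267 0.0286] [0.444 0.176 0.022]
   scene 136 [0.0152 0.0225 0.0267 0.0284] [0.445 0.179 0.022]
jar [ 0.447 -0.028  0.042] [ 0.449 -0.027  0.042]
   top 199 [0.0204 0.0423 0.0792 0.0811] [ 0.493 -0.021  0.052]
   scene 194 [0.0165 0.042  0.0785 0.0804] [ 0.477 -0.021  0.048]
vial [ 0.433 -0.178  0.051] [ 0.437 -0.173  0.054]
   top 42 [0.0253 0.0501 0.0533 0.0549] [ 0.429 -0.181  0.047]
   scene 71 [0.0148 0.0421 0.0541 0.0577] [ 0.432 -0.177  0.038]
dishes [ 0.779 -0.039  0.045] 
   top 557 [0.0282 0.0441 0.0496 0.0527] [ 0.778 -0.04   0.043]
   scene 801 [0.0177 0.0439 0.0481 0.05  ] [ 0.784 -0.033  0.041]
spray [ 0.495 -0.49   0.118] 
   top 713 [0.0342 0.1115 0.1949 0.1978] [ 0.497 -0.491  0.125]
   scene 987 [0.0256 0.1053 0.1934 0.1966] [ 0.506 -0.488  0.112]
carton [0.463 0.482 0.104] 
   top 1784 [0.036  0.0999 0.1067 0.1205] [0.465 0.474 0.093]
   scene 2977 [0.0333 0.1003 0.1052 0.1204] [0.483 0.488 0.091]
blue [0.776 0.321 0.049] 
   top 890 [0.03   0.0351 0.0429 0.0708] [0.779 0.325 0.036]
   scene 1684 [0.031  0.0349 0.0414 0.0699] [0.781 0.328 0.036]
pink [0.655 0.438 0.052] 
   top 936 [0.0301 0.035  0.043  0.0714] [0.656 0.444 0.036]
   scene 1772 [0.0312 0.0351 0.0403 0.0705] [0.659 0.447 0.036]
```

View pics/crop1.png

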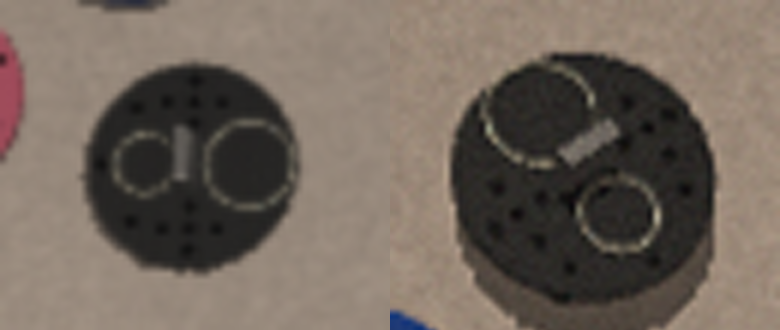

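Only the dark disc with white rings and a grey tab fits the description. The blue and pink ones are look-alikes. In the top crop the larger ring is on the right (towards -y) and the tab runs along world x. Next I'll fit precise centres from both views.

```bash
cat >> h.py <<'E'
def circ(P):
    A=np.c_[2*P[:,:2],np.ones(len(P))]; s=np.linalg.lstsq(A,(P[:,:2]**2).sum(1),rcond=None)[0]
    return s[:2],np.sqrt(s[2]+s[0]**2+s[1]**2)
def pts(n,d,c,r,z0,z1):
    P=cloud(n,d); m=(np.hypot(P[...,0]-c[0],P[...,1]-c[1])<r)&(P[...,2]>z0)&(P[...,2]<z1); return P[m],m
def go(x,y,z,yaw=None):
    "shift in tool axes (cm) and spin (deg) from the measured pose"
    s=monitor.observe(); M=R.from_euler('xyz',s['tool_rot']).as_matrix()
    t=M.T@(np.array([x,y,z])-s['tool_pos'])*100
    sp=None
    if yaw is not None:   # tool y line direction wanted, deg world
        cur=np.degrees(np.arctan2(M[1,1],M[0,1])); sp=-((yaw-cur+90)%180-90)
    print('t',t.round(2),'spin',sp,'q6',s['qpos'][5].round(2))
E
python3 - <<'E'
from h import *
B={'base':((.602,-.276),.09,.039,.055),'domeknob':((.6,-.005),.03,.1,.13),'dometop':((.6,-.005),.09,.07,.09),'shelf':((.619,.281),.075,.028,.05),'tab':((.619,.281),.04,.056,.08),'can':((.445,.178),.035,.017,.03),'jar':((.447,-.028),.035,.034,.05),'vial':((.433,-.177),.03,.044,.06)}
for n in('top','scene'):
    T=np.load(n+'.npz')
    for k,(c,r,a,b) in B.items():
        P,m=pts(n,T['d'],c,r,a,b)
        if k=='base':print(n,k,circ(P));continue
        print(n,k,len(P),P.mean(0).round(4),'mid',((P.min(0)+P.max(0))/2).round(4),'size',np.ptp(P,0).round(3))
        if k=='tab':
            w,v=np.linalg.eigh(np.cov(P[:,:2].T));print('   tab wide dir',np.degrees(np.arctan2(v[1,1],v[0,1])),w**.5)
        if k=='shelf':
            g=T['p'][m].astype(float).mean(1); q=P[(g>np.percentile(g,85))]; 
            c0=P.mean(0)[:2]; d=q[:,:2]-c0; 
            # ring model fit for yaw
            best=min(((np.minimum(abs(np.hypot(*(d-.034*np.array([np.cos(t),np.sin(t)])).T)-.026),abs(np.hypot(*(d+.027*np.array([np.cos(t),np.sin(t)])).T)-.018)).clip(0,.008)).mean(),np.degrees(t)) for t in np.radians(np.arange(0,360,1)))
            print('   yaw',best)
E
```

```text
top base (array([ 0.59961952, -0.2767733 ]), np.float64(0.07568965793213324))
top domeknob 55 [ 0.603  -0.0056  0.11  ] mid [ 0.6037 -0.0051  0.109 ] size [0.025 0.024 0.012]
top dometop 1569 [ 0.6023 -0.0052  0.0768] mid [ 0.604  -0.0053  0.0779] size [0.158 0.155 0.016]
top shelf 895 [0.6184 0.2796 0.0351] mid [0.6185 0.2805 0.0364] size [0.122 0.124 0.017]
   yaw (np.float64(0.0034673128278757052), np.float64(272.0))
top tab 32 [0.6182 0.2793 0.0671] mid [0.6193 0.2799 0.0647] size [0.03  0.011 0.016]
   tab wide dir 179.6389063699981 [0.00303568 0.01017849]
top can 98 [0.4436 0.1761 0.0223] mid [0.4438 0.1762 0.0231] size [0.035 0.036 0.012]
top jar 85 [ 0.4474 -0.0288  0.0401] mid [ 0.4475 -0.03    0.041 ] size [0.035 0.031 0.013]
top vial 35 [ 0.4304 -0.1821  0.0504] mid [ 0.43   -0.1816  0.0502] size [0.02  0.021 0.01 ]
scene base (array([ 0.60042379, -0.27510211]), np.float64(0.07581085951607655))
scene domeknob 72 [ 0.6055 -0.0029  0.109 ] mid [ 0.6052 -0.0048  0.1078] size [0.026 0.027 0.015]
scene dometop 1732 [ 6.061e-01 -5.000e-04  7.680e-02] mid [ 0.604  -0.0038  0.0797] size [0.158 0.16  0.019]
scene shelf 1376 [0.621  0.2827 0.0352] mid [0.6193 0.2812 0.039 ] size [0.123 0.123 0.022]
   yaw (np.float64(0.004339784618432099), np.float64(268.0))
scene tab 56 [0.6205 0.2821 0.0663] mid [0.6189 0.2811 0.0657] size [0.031 0.012 0.017]
   tab wide dir -177.59743283646034 [0.00327993 0.00943509]
scene can 122 [0.444  0.1782 0.0228] mid [0.4447 0.178  0.0227] size [0.04  0.039 0.01 ]
scene jar 88 [ 0.4484 -0.0265  0.0412] mid [ 0.4475 -0.0273  0.0411] size [0.037 0.035 0.014]
scene vial 32 [ 0.4302 -0.1796  0.0511] mid [ 0.4288 -0.1802  0.0519] size [0.022 0.021 0.013]
```

```bash
python3 -c "
from h import *
go(.444,.177,.10,0)
M=R.from_euler('xyz',monitor.observe()['tool_rot']).as_matrix();print(M.round(3))"
```

```text
t [-34.22 -19.07  12.63] spin 67.43693800806543 q6 -0.15
[[-0.923  0.384 -0.001]
 [ 0.384  0.923 -0.001]
 [ 0.    -0.001 -1.   ]]
```

Call:
send_rows([
  {"translation":[-3,-1.7,0],"spin":0,"jaw":1},
  {"translation":[-7,-4,0],"spin":0,"jaw":1},
  {"translation":[-11,-6,0],"spin":0,"jaw":0.8},
  {"translation":[-15,-8.4,1],"spin":0,"jaw":0.8},
  {"translation":[-19,-10.6,2],"spin":0,"jaw":0.8},
])

```text
time: 0.6
tool_pos: [0.3369, 0.3125, 0.2065]
tool_rot: [3.141, 0.0, 2.748]
contact_force: [0.6, 1.2, 0.3]
opening: 0.0747
grip_force: 0.0
```

Call:
send_rows([
  {"translation":[-4,-2.2,1],"spin":8,"jaw":0.8},
  {"translation":[-8,-4.4,2],"spin":16,"jaw":0.8},
  {"translation":[-12,-6.7,4],"spin":24,"jaw":0.8},
  {"translation":[-15.2,-8.4,6],"spin":32,"jaw":0.8},
  {"translation":[-15.2,-8.4,8],"spin":40,"jaw":0.8},
])

```text
time: 1.1
tool_pos: [0.447, 0.1749, 0.1258]
tool_rot: [3.14, 0.001, 2.039]
contact_force: [0.1, 0.4, -0.4]
opening: 0.0733
grip_force: 0.0
```

Call:
send_rows([
  {"translation":[0,0,1],"spin":8,"jaw":0.8},
  {"translation":[0,0,2],"spin":16,"jaw":0.8},
  {"translation":[0,0,2.5],"spin":24,"jaw":0.8},
  {"translation":[0,0,2.5],"spin":27.4,"jaw":0.8},
  {"translation":[0,0,2.5],"spin":27.4,"jaw":0.8},
])

```text
time: 1.6
tool_pos: [0.4441, 0.1781, 0.1013]
tool_rot: [-3.141, 0.0, 1.571]
contact_force: [-0.3, 0.7, 0.4]
opening: 0.0734
grip_force: 0.0
```

```bash
python3 -c "
from h import *
go(.444,.177,.004,0);s=monitor.observe();print(s['time'],s['tool_pos'],s['opening'])"
```

```text
t [-0.1   0.    9.73] spin 0.009810815203564971 q6 0.22
1.6 [0.44405703 0.17805934 0.10126105] 0.0734479100081173
```

Call:
send_rows([
  {"translation":[-0.1,0,3],"spin":0,"jaw":0.8},
  {"translation":[-0.1,0,6],"spin":0,"jaw":0.8},
  {"translation":[-0.1,0,8.5],"spin":0,"jaw":0.8},
  {"translation":[-0.1,0,9.7],"spin":0,"jaw":0.8},
  {"translation":[-0.1,0,9.7],"spin":0,"jaw":0.8},
])

```text
time: 2.1
tool_pos: [0.4434, 0.1769, 0.0035]
tool_rot: [-3.139, 0.001, 1.572]
contact_force: [0.2, 0.8, -0.0]
opening: 0.0733
grip_force: 0.0
```

Call:
send_rows([
  {"translation":[0,0,0],"spin":0,"jaw":0.6},
  {"translation":[0,0,0],"spin":0,"jaw":0.4},
  {"translation":[0,0,0],"spin":0,"jaw":0.3},
  {"translation":[0,0,0],"spin":0,"jaw":0.3},
  {"translation":[0,0,0],"spin":0,"jaw":0.3},
], force=15)

```text
time: 2.6
tool_pos: [0.4446, 0.1773, 0.0052]
tool_rot: [3.141, -0.0, 1.572]
contact_force: [0.1, -0.2, 4.1]
opening: 0.0396
grip_force: 15.0
```

Call:
send_rows([
  {"translation":[0,0,-1],"spin":0,"jaw":0.3},
  {"translation":[0,0,-4],"spin":0,"jaw":0.3},
  {"translation":[0,0,-8],"spin":0,"jaw":0.3},
  {"translation":[0,0,-12],"spin":0,"jaw":0.3},
  {"translation":[0,0,-15],"spin":0,"jaw":0.3},
])

```text
time: 3.1
tool_pos: [0.4447, 0.1773, 0.1579]
tool_rot: [3.139, -0.001, 1.572]
contact_force: [-0.2, -0.2, -0.2]
opening: 0.0397
grip_force: 15.0
```

Call:
send_rows([
  {"translation":[-3,1,0],"spin":0,"jaw":0.3},
  {"translation":[-7,2.4,0],"spin":0,"jaw":0.3},
  {"translation":[-11,3.8,0],"spin":0,"jaw":0.3},
  {"translation":[-15,5.2,0],"spin":0,"jaw":0.3},
  {"translation":[-19,6.6,0],"spin":0,"jaw":0.3},
])

```text
time: 3.6
tool_pos: [0.5106, -0.0144, 0.1555]
tool_rot: [3.141, -0.0, 1.572]
contact_force: [1.2, 0.2, 0.7]
opening: 0.0396
grip_force: 15.0
```

Call:
send_rows([
  {"translation":[-4,1.4,0],"spin":0,"jaw":0.3},
  {"translation":[-8,2.7,0],"spin":0,"jaw":0.3},
  {"translation":[-12,4.1,0],"spin":0,"jaw":0.3},
  {"translation":[-16,5.5,0],"spin":0,"jaw":0.3},
  {"translation":[-20,6.8,0],"spin":0,"jaw":0.3},
])

```text
time: 4.1
tool_pos: [0.5788, -0.2144, 0.1554]
tool_rot: [3.141, -0.0, 1.571]
contact_force: [0.9, 0.9, -1.2]
opening: 0.0397
grip_force: 15.0
```

Call:
send_rows([
  {"translation":[-3,1,0],"spin":0,"jaw":0.3},
  {"translation":[-5.5,2,0],"spin":0,"jaw":0.3},
  {"translation":[-6.3,2.2,0],"spin":0,"jaw":0.3},
  {"translation":[-6.3,2.2,2],"spin":0,"jaw":0.3},
  {"translation":[-6.3,2.2,4],"spin":0,"jaw":0.3},
])

```text
time: 4.6
tool_pos: [0.6006, -0.2755, 0.1151]
tool_rot: [3.141, 0.0, 1.571]
contact_force: [-0.4, 0.4, -0.6]
opening: 0.0398
grip_force: 15.0
```

```bash
python3 -c "
from h import *
go(.6,-.276,.012,0)
p,d=grab('top')
P,m=pts('top',d,(.6,-.276),.09,.038,.055);print(monitor.observe()['tool_pos'])"
```

```text
t [-0.05 -0.07 10.31] spin 0.025709246660355234 q6 -0.55
[ 0.59869976 -0.27406359  0.11078263]
```

Call:
send_rows([
  {"translation":[0,0,3],"spin":0,"jaw":0.3},
  {"translation":[0,0,6],"spin":0,"jaw":0.3},
  {"translation":[0,0,8.5],"spin":0,"jaw":0.3},
  {"translation":[0,0,9.6],"spin":0,"jaw":0.3},
  {"translation":[0,0,10.2],"spin":0,"jaw":0.3},
])

```text
time: 5.15
tool_pos: [0.6004, -0.275, 0.0124]
tool_rot: [-3.141, -0.001, 1.572]
contact_force: [-0.2, 0.6, 0.2]
opening: 0.0394
grip_force: 15.0
```

Call:
send_rows([
  {"translation":[0,0,0.1],"spin":0,"jaw":0.3},
  {"translation":[0,0,0.1],"spin":0,"jaw":0.5},
  {"translation":[0,0,0.1],"spin":0,"jaw":0.58},
  {"translation":[0,0,0.1],"spin":0,"jaw":0.58},
  {"translation":[0,0,0.1],"spin":0,"jaw":0.58},
])

```text
time: 5.65
tool_pos: [0.6009, -0.2759, 0.0124]
tool_rot: [3.141, 0.0, 1.571]
contact_force: [0.1, 0.3, -0.3]
opening: 0.0532
grip_force: 0.0
```

Call:
send_rows([
  {"translation":[0,0,-1],"spin":0,"jaw":0.58},
  {"translation":[0,0,-4],"spin":0,"jaw":0.58},
  {"translation":[0,0,-8],"spin":0,"jaw":0.58},
  {"translation":[0,0,-12],"spin":0,"jaw":0.5},
  {"translation":[0,0,-16],"spin":0,"jaw":0.5},
])

```text
time: 6.15
tool_pos: [0.6005, -0.2757, 0.1743]
tool_rot: [3.141, 0.0, 1.571]
contact_force: [0.2, -0.1, 0.2]
opening: 0.0466
grip_force: 0.0
```

```bash
python3 -c "
from h import *
go(.619,.281,.17,90)"
```

```text
t [55.67  1.88  0.41] spin -89.96476073233109 q6 -0.55
```

Call:
send_rows([
  {"translation":[3,0,0],"spin":0,"jaw":0.5},
  {"translation":[7.5,0.2,0],"spin":0,"jaw":0.5},
  {"translation":[12,0.4,0],"spin":0,"jaw":0.5},
  {"translation":[16.5,0.5,0],"spin":0,"jaw":0.5},
  {"translation":[21,0.7,0],"spin":0,"jaw":0.5},
])

```text
time: 6.65
tool_pos: [0.6073, -0.0641, 0.1728]
tool_rot: [3.14, 0.0, 1.571]
contact_force: [1.1, -0.1, -0.7]
opening: 0.0459
grip_force: 0.0
```

Call:
send_rows([
  {"translation":[4.5,0.1,0],"spin":-2,"jaw":0.5},
  {"translation":[9,0.3,0],"spin":-6,"jaw":0.5},
  {"translation":[13.5,0.5,0],"spin":-12,"jaw":0.5},
  {"translation":[18,0.6,0],"spin":-16,"jaw":0.5},
  {"translation":[22,0.8,0],"spin":-20,"jaw":0.5},
])

```text
time: 7.15
tool_pos: [0.6151, 0.1566, 0.1729]
tool_rot: [3.14, -0.0, 1.924]
contact_force: [0.6, 0.8, -0.6]
opening: 0.0459
grip_force: 0.0
```

```bash
python3 -c "
from h import *
go(.619,.281,.09,90)"
```

```text
t [11.54  4.66  8.29] spin -69.75978104078729 q6 -0.22
```

Call:
send_rows([
  {"translation":[3.5,1.4,0],"spin":-8,"jaw":0.5},
  {"translation":[7,2.8,0],"spin":-16,"jaw":0.5},
  {"translation":[10,4,1],"spin":-24,"jaw":0.5},
  {"translation":[11.5,4.7,2],"spin":-32,"jaw":0.5},
  {"translation":[11.5,4.7,4],"spin":-40,"jaw":0.5},
])

```text
time: 7.65
tool_pos: [0.6206, 0.2817, 0.1335]
tool_rot: [3.138, 0.002, 2.628]
contact_force: [0.5, -0.5, -0.1]
opening: 0.0459
grip_force: 0.0
```

Call:
send_rows([
  {"translation":[0,0,1],"spin":-8,"jaw":0.5},
  {"translation":[0,0,2],"spin":-16,"jaw":0.5},
  {"translation":[0,0,3],"spin":-24,"jaw":0.5},
  {"translation":[0,0,4],"spin":-29.8,"jaw":0.5},
  {"translation":[0,0,4],"spin":-29.8,"jaw":0.5},
])

```text
time: 8.15
tool_pos: [0.6194, 0.2782, 0.091]
tool_rot: [-3.141, -0.002, 3.14]
contact_force: [0.0, -0.2, -0.4]
opening: 0.0458
grip_force: 0.0
```

```bash
python3 -c "
from h import *
go(.619,.281,.042,90);go(.619,.281,.042,90)"
```

```text
t [0.03 0.29 4.9 ] spin -0.11654632941973375 q6 -1.26
t [0.03 0.29 4.9 ] spin -0.11654632941973375 q6 -1.26
```

Call:
send_rows([
  {"translation":[0,0.2,1.5],"spin":0,"jaw":0.5},
  {"translation":[0,0.2,3],"spin":0,"jaw":0.5},
  {"translation":[0,0.2,4.4],"spin":0,"jaw":0.5},
  {"translation":[0,0.2,4.9],"spin":0,"jaw":0.5},
  {"translation":[0,0.2,4.9],"spin":0,"jaw":0.4},
])

```text
time: 8.65
tool_pos: [0.6194, 0.2801, 0.0411]
tool_rot: [-3.141, -0.002, 3.138]
contact_force: [0.1, -0.4, 1.2]
opening: 0.0411
grip_force: 0.0
```

Call:
send_rows([
  {"translation":[0,0,0],"spin":0,"jaw":0.3},
  {"translation":[0,0,0],"spin":0,"jaw":0.2},
  {"translation":[0,0,0],"spin":0,"jaw":0.05},
  {"translation":[0,0,0],"spin":0,"jaw":0},
  {"translation":[0,0,0],"spin":0,"jaw":0},
], force=35)

```text
time: 9.15
tool_pos: [0.6203, 0.2805, 0.0433]
tool_rot: [3.141, 0.001, 3.139]
contact_force: [-0.8, -0.7, 1.2]
opening: 0.0098
grip_force: 35.0
```

Call:
send_rows([
  {"translation":[0,0,0],"spin":0,"jaw":0},
  {"translation":[0,0,-1],"spin":0,"jaw":0},
  {"translation":[0,0,-3],"spin":0,"jaw":0},
  {"translation":[0,0,-6],"spin":0,"jaw":0},
  {"translation":[0,0,-9],"spin":0,"jaw":0},
])

```text
time: 9.65
tool_pos: [0.6196, 0.2802, 0.1334]
tool_rot: [-3.141, -0.002, 3.139]
contact_force: [0.2, -0.5, -1.3]
opening: 0.01
grip_force: 35.0
```

```bash
python3 - <<'E'
from h import *
s=monitor.observe();print(s['tool_pos'],s['opening'],s['contact_force'],s['torque'])
for n in('scene','top'):
    p,d=grab(n);P,m=pts(n,d,(.619,.281),.075,.1,.135)
    print(n,len(P),P.mean(0),np.linalg.lstsq(np.c_[P[:,:2]-P.mean(0)[:2],np.ones(len(P))],P[:,2],rcond=None)[0], np.ptp(P,0))
cv2.imwrite('pics/s1.png',np.load('scene.npz')['p'][150:350,200:440,::-1].repeat(2,0).repeat(2,1))
E
```

```text
[0.61958405 0.28024863 0.13340141] 0.009950382265548662 [ 0.19540914 -0.49293146 -1.27235792] [ 0.0539097  -0.0168496  -0.03126536]
scene 832 [0.64078817 0.28625182 0.12514673] [-0.01015888 -0.00151469  0.12514673] [0.1210526  0.12077691 0.01661653]
top 110 [0.5955654  0.26548381 0.1307959 ] [0.03283185 0.01095437 0.1307959 ] [0.04641692 0.11424951 0.01147894]
```

View pics/s1.png

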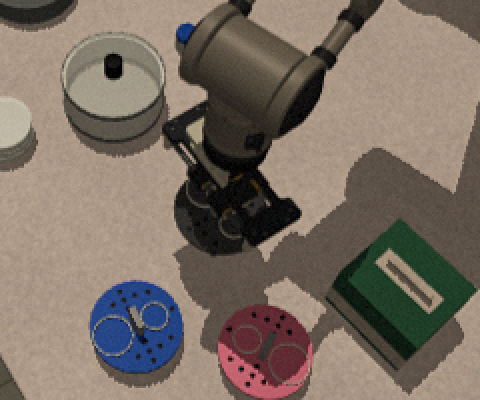

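The shelf is held level, and the dome, jar and look-alikes haven't been disturbed.

Call:
send_rows([
  {"translation":[0,0,-3],"spin":0,"jaw":0},
  {"translation":[0,-0.5,-5],"spin":0,"jaw":0},
  {"translation":[0,-2.5,-6],"spin":0,"jaw":0},
  {"translation":[0.2,-5.5,-6],"spin":0,"jaw":0},
  {"translation":[0.3,-9,-6],"spin":0,"jaw":0},
])

```text
time: 10.25
tool_pos: [0.616, 0.189, 0.1916]
tool_rot: [-3.141, -0.002, 3.14]
contact_force: [1.0, -0.2, -1.8]
opening: 0.0094
grip_force: 35.0
```

Call:
send_rows([
  {"translation":[0.1,-3.5,0],"spin":0,"jaw":0},
  {"translation":[0.3,-7.5,0],"spin":0,"jaw":0},
  {"translation":[0.4,-11.5,0],"spin":0,"jaw":0},
  {"translation":[0.6,-15.5,0],"spin":0,"jaw":0},
  {"translation":[0.7,-19.5,0],"spin":0,"jaw":0},
])

```text
time: 10.75
tool_pos: [0.6078, -0.0073, 0.1913]
tool_rot: [3.142, -0.003, 3.138]
contact_force: [-0.0, -0.4, -2.3]
opening: 0.0095
grip_force: 35.0
```

Call:
send_rows([
  {"translation":[0.1,-4,0],"spin":0,"jaw":0},
  {"translation":[0.3,-8,0],"spin":0,"jaw":0},
  {"translation":[0.4,-12,0],"spin":0,"jaw":0},
  {"translation":[0.6,-16,0],"spin":0,"jaw":0},
  {"translation":[0.7,-20,0],"spin":0,"jaw":0},
])

```text
time: 11.25
tool_pos: [0.5999, -0.207, 0.1912]
tool_rot: [3.141, -0.003, 3.138]
contact_force: [0.7, -1.3, -1.6]
opening: 0.0098
grip_force: 35.0
```

Call:
send_rows([
  {"translation":[0.1,-3.5,0],"spin":0,"jaw":0},
  {"translation":[0.2,-6,0],"spin":0,"jaw":0},
  {"translation":[0.3,-7.1,0],"spin":0,"jaw":0},
  {"translation":[0.3,-7.1,1],"spin":0,"jaw":0},
  {"translation":[0.3,-7.1,2],"spin":0,"jaw":0},
])

```text
time: 11.75
tool_pos: [0.5981, -0.2746, 0.1714]
tool_rot: [3.14, -0.001, 3.139]
contact_force: [0.0, -0.4, -2.3]
opening: 0.0094
grip_force: 35.0
```

```bash
python3 - <<'E'
from h import *
for i in range(2):
    go(.6,-.276,.049,90)
    n=('top','scene')[i]
    p,d=grab(n);P,m=pts(n,d,(.6,-.276),.075,.11,.18)
    print(n,len(P),P.mean(0),P.min(0),P.max(0))
E
```

```text
t [-0.2  -0.16 12.24] spin -0.15645282335235322 q6 -2.12
top 59 [ 0.58985087 -0.29155718  0.16341964] [ 0.55973044 -0.33006512  0.15637501] [ 0.65505184 -0.23325796  0.17017761]
t [-0.31 -0.28 12.01] spin -0.10859251089635791 q6 -2.12
scene 598 [ 0.61301958 -0.25859204  0.16028755] [ 0.54167838 -0.3323102   0.12847453] [ 0.65767615 -0.21178229  0.17803769]
```

Call:
send_rows([
  {"translation":[-0.2,-0.2,2],"spin":0,"jaw":0},
  {"translation":[-0.2,-0.2,5],"spin":0,"jaw":0},
  {"translation":[-0.2,-0.2,8],"spin":0,"jaw":0},
  {"translation":[-0.2,-0.2,10],"spin":0,"jaw":0},
  {"translation":[-0.2,-0.2,11.3],"spin":0,"jaw":0},
])

```text
time: 12.35
tool_pos: [0.6, -0.2756, 0.0577]
tool_rot: [3.14, -0.002, 3.141]
contact_force: [0.4, 0.2, -1.4]
opening: 0.0099
grip_force: 35.0
```

Call:
send_rows([
  {"translation":[0,0,0.2],"spin":0,"jaw":0},
  {"translation":[0,0,0.4],"spin":0,"jaw":0},
  {"translation":[0,0,0.6],"spin":0,"jaw":0},
  {"translation":[0,0,0.7],"spin":0,"jaw":0},
  {"translation":[0,0,0.7],"spin":0,"jaw":0},
])

```text
time: 12.85
tool_pos: [0.6008, -0.2777, 0.0533]
tool_rot: [-3.141, 0.001, 3.139]
contact_force: [0.2, -1.0, -1.6]
opening: 0.0099
grip_force: 35.0
```

```bash
python3 - <<'E'
from h import *
for i in range(3):
    s=monitor.observe();print(s['tool_pos'],s['contact_force']); read_camera('top')
E
```

```text
[ 0.60079495 -0.27768658  0.05334369] [ 0.24048014 -1.00491561 -1.58733485]
[ 0.60073753 -0.27769563  0.05326067] [-0.37495013 -0.0594394  -1.16244862]
[ 0.60072191 -0.27766688  0.0531859 ] [-0.15085601 -0.16571646 -1.93261513]
```

Still hanging (about -2 N), so lower it gently.

Call:
send_rows([
  {"translation":[0,0,0.1],"spin":0,"jaw":0},
  {"translation":[0,0,0.2],"spin":0,"jaw":0},
  {"translation":[0,0,0.3],"spin":0,"jaw":0},
  {"translation":[0,0,0.3],"spin":0,"jaw":0},
  {"translation":[0,0,0.3],"spin":0,"jaw":0},
])

```text
time: 13.5
tool_pos: [0.6005, -0.2775, 0.0496]
tool_rot: [3.141, -0.0, 3.139]
contact_force: [-0.4, 0.6, -2.7]
opening: 0.0099
grip_force: 35.0
```

Call:
send_rows([
  {"translation":[0,0,0.1],"spin":0,"jaw":0},
  {"translation":[0,0,0.1],"spin":0,"jaw":0},
  {"translation":[0,0,0.2],"spin":0,"jaw":0},
  {"translation":[0,0,0.2],"spin":0,"jaw":0},
  {"translation":[0,0,0.2],"spin":0,"jaw":0},
])

```text
time: 14.0
tool_pos: [0.6007, -0.2776, 0.0492]
tool_rot: [-3.141, 0.001, 3.139]
contact_force: [-4.2, 2.7, 8.2]
opening: 0.0101
grip_force: 35.0
```

Call:
send_rows([
  {"translation":[0,0,0],"spin":0,"jaw":0.1},
  {"translation":[0,0,0],"spin":0,"jaw":0.3},
  {"translation":[0,0,0],"spin":0,"jaw":0.3},
  {"translation":[0,0,0],"spin":0,"jaw":0.3},
  {"translation":[0,0,-1],"spin":0,"jaw":0.3},
])

```text
time: 14.5
tool_pos: [0.5996, -0.277, 0.0563]
tool_rot: [3.14, -0.003, 3.139]
contact_force: [0.1, -0.5, -0.6]
opening: 0.0269
grip_force: 0.0
```

Call:
send_rows([
  {"translation":[0,0,-3],"spin":0,"jaw":0.4},
  {"translation":[0,1,-7],"spin":0,"jaw":0.5},
  {"translation":[3,3,-10],"spin":0,"jaw":0.6},
  {"translation":[6,6,-10],"spin":0,"jaw":0.65},
  {"translation":[8,10,-10],"spin":0,"jaw":0.65},
])

```text
time: 15.0
tool_pos: [0.5198, -0.1776, 0.1595]
tool_rot: [-3.14, 0.003, 3.137]
contact_force: [1.2, 0.7, -0.3]
opening: 0.0581
grip_force: 0.0
```

Call:
send_rows([
  {"translation":[3,3,0],"spin":8,"jaw":0.65},
  {"translation":[5,7,0],"spin":16,"jaw":0.65},
  {"translation":[7,10,0],"spin":24,"jaw":0.65},
  {"translation":[7,14,0],"spin":32,"jaw":0.65},
  {"translation":[7,14,0],"spin":40,"jaw":0.65},
])

```text
time: 15.5
tool_pos: [0.4505, -0.0337, 0.1587]
tool_rot: [3.14, 0.0, 2.438]
contact_force: [0.0, -1.4, -0.5]
opening: 0.0596
grip_force: 0.0
```

```bash
python3 - <<'E'
from h import *
s=monitor.observe();print(s['time'],s['tool_pos'],s['qpos'])
I=[]
for n in('top','scene'):
    p,d=grab(n);P,m=pts(n,d,(.6,-.276),.085,.036,.052)
    P,m=pts(n,d,(.6,-.276),.064,.03,.055); print(n,'face',len(P),P.mean(0).round(4),'slope',np.linalg.lstsq(np.c_[P[:,:2]-P.mean(0)[:2],np.ones(len(P))],P[:,2],rcond=None)[0].round(3))
    P,m=pts(n,d,(.6,-.276),.03,.062,.085); w,v=np.linalg.eigh(np.cov(P[:,:2].T))
    print('tab',len(P),P.mean(0).round(4),((P.min(0)+P.max(0))/2).round(4),np.degrees(np.arctan2(v[1,1],v[0,1])))
    c=(slice(165,240),slice(295,380)) if n=='top' else (slice(100,175),slice(175,260))
    I.append(cv2.resize(p[c][:,:,::-1],None,fx=4.5,fy=4.5,interpolation=cv2.INTER_CUBIC))
    for k,c in(('jar',(.4477,-.0277)),('vial',(.4303,-.181))):
        P,m=pts(n,d,c,.03,.034,.06); print(k,len(P),P.mean(0).round(4))
cv2.imwrite('pics/base1.png',np.hstack(I))
go(.4477,-.0277,.15,90)
go(.4477,-.0277,.15,0)
E
```

```text
15.5 [ 0.45047748 -0.03369725  0.15868576] [-2.45442240e-01  2.82557060e-01  1.81902728e+00  1.35689609e-03
  1.03938462e+00 -1.11345443e+00]
top face 922 [ 0.5988 -0.2766  0.041 ] slope [0.001 0.    0.041]
tab 35 [ 0.5984 -0.2765  0.0725] [ 0.5987 -0.2771  0.0724] -179.88964419233508
jar 6 [ 0.4352 -0.0189  0.0406]
vial 37 [ 0.4299 -0.1817  0.0506]
scene face 778 [ 0.6013 -0.2727  0.0412] slope [-0.004 -0.007  0.041]
tab 42 [ 0.6001 -0.2747  0.0711] [ 0.6    -0.2762  0.0708] 179.77061704083974
jar 90 [ 0.4485 -0.0266  0.0406]
vial 45 [ 0.4308 -0.1785  0.047 ]
t [0.84 0.41 0.86] spin -40.10927765983348 q6 -1.12
t [0.84 0.41 0.86] spin 49.89072234016653 q6 -1.12
```

View pics/base1.png

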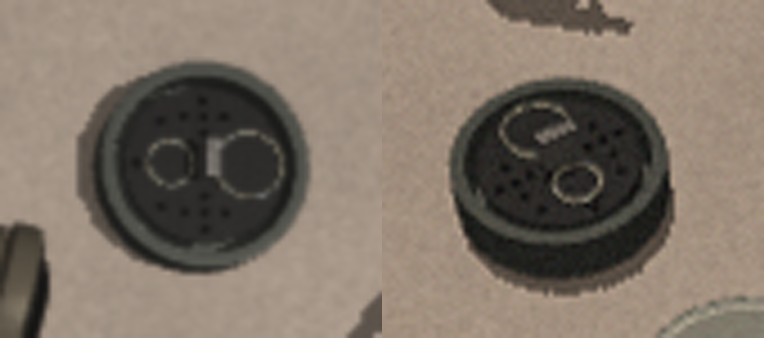

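The shelf sits flat (face at 41 mm) and centred. The larger ring is towards -y and the smaller towards +y. Jar next.

Call:
send_rows([
  {"translation":[0.2,0.1,0],"spin":-8,"jaw":0.65},
  {"translation":[0.4,0.2,0],"spin":-16,"jaw":0.65},
  {"translation":[0.6,0.3,0],"spin":-24,"jaw":0.65},
  {"translation":[0.8,0.4,2],"spin":-32,"jaw":0.65},
  {"translation":[0.8,0.4,5],"spin":-40,"jaw":0.65},
])

```text
time: 16.1
tool_pos: [0.4494, -0.0299, 0.1088]
tool_rot: [-3.14, 0.005, -3.135]
contact_force: [0.7, 0.6, 0.4]
opening: 0.0598
grip_force: 0.0
```

```bash
python3 -c "
from h import *
go(.4477,-.0277,.012,90)"
```

```text
t [0.22 0.23 9.68] spin 0.3702595383013829 q6 -1.81
```

Call:
send_rows([
  {"translation":[0.1,0.1,3],"spin":0,"jaw":0.65},
  {"translation":[0.1,0.1,6],"spin":0,"jaw":0.65},
  {"translation":[0.1,0.1,8.5],"spin":0,"jaw":0.65},
  {"translation":[0.1,0.1,9.7],"spin":0,"jaw":0.65},
  {"translation":[0.1,0.1,9.7],"spin":0,"jaw":0.65},
])

```text
time: 16.6
tool_pos: [0.446, -0.0285, 0.0094]
tool_rot: [3.141, -0.003, 3.141]
contact_force: [0.3, 0.2, 0.4]
opening: 0.0596
grip_force: 0.0
```

Call:
send_rows([
  {"translation":[0,0,0],"spin":0,"jaw":0.5},
  {"translation":[0,0,0],"spin":0,"jaw":0.4},
  {"translation":[0,0,0],"spin":0,"jaw":0.3},
  {"translation":[0,0,0],"spin":0,"jaw":0.3},
  {"translation":[0,0,0],"spin":0,"jaw":0.3},
], force=15)

```text
time: 17.1
tool_pos: [0.4473, -0.0281, 0.0115]
tool_rot: [-3.141, 0.002, 3.139]
contact_force: [-0.7, -0.8, 5.8]
opening: 0.0356
grip_force: 15.0
```

Call:
send_rows([
  {"translation":[0,0,-1],"spin":0,"jaw":0.3},
  {"translation":[0,0,-3],"spin":0,"jaw":0.3},
  {"translation":[0,0,-6],"spin":0,"jaw":0.3},
  {"translation":[0,0,-10],"spin":0,"jaw":0.3},
  {"translation":[0,0,-13],"spin":0,"jaw":0.3},
])

```text
time: 17.6
tool_pos: [0.4468, -0.0278, 0.1433]
tool_rot: [-3.141, 0.001, 3.139]
contact_force: [0.7, 0.0, -0.9]
opening: 0.0356
grip_force: 15.0
```

```bash
python3 -c "
from h import *
go(.600,-.310,.142,0)"
```

```text
t [-15.4  -28.18   0.15] spin 89.85257864351416 q6 -1.8
```

Call:
send_rows([
  {"translation":[-1,-2,0],"spin":2,"jaw":0.3},
  {"translation":[-3,-5.5,0],"spin":4,"jaw":0.3},
  {"translation":[-5,-9,0],"spin":6,"jaw":0.3},
  {"translation":[-7,-12.5,0],"spin":8,"jaw":0.3},
  {"translation":[-8.5,-15.5,0],"spin":10,"jaw":0.3},
])

```text
time: 18.1
tool_pos: [0.532, -0.1848, 0.1413]
tool_rot: [-3.142, 0.001, 2.963]
contact_force: [0.7, 0.0, -0.0]
opening: 0.0355
grip_force: 15.0
```

```bash
python3 -c "
from h import *
go(.600,-.310,.142,0)"
```

```text
t [ -8.93 -11.11  -0.06] spin 79.74379410887619 q6 -1.86
```

Call:
send_rows([
  {"translation":[-2.4,-3,0],"spin":8,"jaw":0.3},
  {"translation":[-4.8,-6,0],"spin":16,"jaw":0.3},
  {"translation":[-7.2,-9,0],"spin":24,"jaw":0.3},
  {"translation":[-8.9,-11.1,0],"spin":32,"jaw":0.3},
  {"translation":[-8.9,-11.1,0],"spin":40,"jaw":0.3},
])

```text
time: 18.6
tool_pos: [0.5998, -0.3113, 0.1404]
tool_rot: [-3.141, 0.001, 2.258]
contact_force: [-1.0, 1.1, -0.5]
opening: 0.0358
grip_force: 15.0
```

Call:
send_rows([
  {"translation":[0,0,0],"spin":8,"jaw":0.3},
  {"translation":[0,0,1],"spin":16,"jaw":0.3},
  {"translation":[0,0,2],"spin":24,"jaw":0.3},
  {"translation":[0,0,3],"spin":32,"jaw":0.3},
  {"translation":[0,0,4],"spin":39.8,"jaw":0.3},
])

```text
time: 19.1
tool_pos: [0.599, -0.3077, 0.1007]
tool_rot: [-3.141, -0.001, 1.566]
contact_force: [0.2, 0.5, -1.1]
opening: 0.0356
grip_force: 15.0
```

```bash
python3 - <<'E'
from h import *
for n in('top','scene'):
    go(.600,-.310,.053,0)
    grab(n)
p=np.load('scene.npz')['p'][85:185,165:285,::-1]
cv2.imwrite('pics/jar1.png',cv2.resize(p,None,fx=5,fy=5,interpolation=cv2.INTER_CUBIC))
E
```

```text
t [-0.23  0.11  4.77] spin -0.275607915798318 q6 -0.58
t [-0.29  0.19  4.57] spin -0.6551773327508243 q6 -0.58
```

View pics/jar1.png

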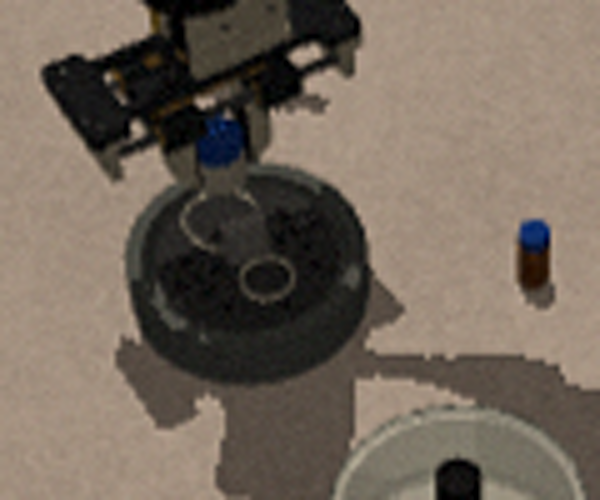

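The jar hangs upright over the larger ring at (222,215).

Call:
send_rows([
  {"translation":[-0.2,0.1,1],"spin":0,"jaw":0.3},
  {"translation":[-0.2,0.1,2.2],"spin":0,"jaw":0.3},
  {"translation":[-0.2,0.1,3.4],"spin":0,"jaw":0.3},
  {"translation":[-0.2,0.1,4.2],"spin":0,"jaw":0.3},
  {"translation":[-0.2,0.1,4.4],"spin":0,"jaw":0.3},
])

```text
time: 19.7
tool_pos: [0.5995, -0.3096, 0.0549]
tool_rot: [-3.139, -0.002, 1.572]
contact_force: [-0.4, 0.1, -1.2]
opening: 0.0355
grip_force: 15.0
```

Call:
send_rows([
  {"translation":[0,0,0.1],"spin":0,"jaw":0.3},
  {"translation":[0,0,0.2],"spin":0,"jaw":0.3},
  {"translation":[0,0,0.3],"spin":0,"jaw":0.3},
  {"translation":[0,0,0.3],"spin":0,"jaw":0.3},
  {"translation":[0,0,0.3],"spin":0,"jaw":0.3},
])

```text
time: 20.2
tool_pos: [0.6004, -0.3101, 0.054]
tool_rot: [3.141, 0.0, 1.571]
contact_force: [0.3, -0.2, -0.4]
opening: 0.0361
grip_force: 15.0
```

Call:
send_rows([
  {"translation":[0,0,0.1],"spin":0,"jaw":0.3},
  {"translation":[0,0,0.2],"spin":0,"jaw":0.3},
  {"translation":[0,0,0.2],"spin":0,"jaw":0.3},
  {"translation":[0,0,0.2],"spin":0,"jaw":0.3},
  {"translation":[0,0,0.2],"spin":0,"jaw":0.3},
])

```text
time: 20.7
tool_pos: [0.6002, -0.3101, 0.0516]
tool_rot: [-3.141, -0.0, 1.571]
contact_force: [0.6, 0.1, -1.3]
opening: 0.0356
grip_force: 15.0
```

Call:
send_rows([
  {"translation":[0,0,0.05],"spin":0,"jaw":0.3},
  {"translation":[0,0,0.1],"spin":0,"jaw":0.3},
  {"translation":[0,0,0.15],"spin":0,"jaw":0.3},
  {"translation":[0,0,0.15],"spin":0,"jaw":0.3},
  {"translation":[0,0,0.15],"spin":0,"jaw":0.3},
])

```text
time: 21.2
tool_pos: [0.6003, -0.3101, 0.0515]
tool_rot: [3.141, 0.0, 1.572]
contact_force: [-2.7, 0.9, 7.2]
opening: 0.0357
grip_force: 15.0
```

Seated. Release it, rise, and go for the vial.

Call:
send_rows([
  {"translation":[0,0,0],"spin":0,"jaw":0.45},
  {"translation":[0,0,0],"spin":0,"jaw":0.55},
  {"translation":[0,0,0],"spin":0,"jaw":0.55},
  {"translation":[0,0,-1],"spin":0,"jaw":0.55},
  {"translation":[0,0,-4],"spin":0,"jaw":0.55},
])

```text
time: 21.7
tool_pos: [0.5986, -0.309, 0.0877]
tool_rot: [-3.136, -0.004, 1.571]
contact_force: [0.5, -0.9, -0.2]
opening: 0.0501
grip_force: 0.0
```

Call:
send_rows([
  {"translation":[0,0,-4],"spin":0,"jaw":0.55},
  {"translation":[1,-1,-8],"spin":0,"jaw":0.5},
  {"translation":[4,-4.5,-9],"spin":0,"jaw":0.5},
  {"translation":[7,-8,-9],"spin":0,"jaw":0.5},
  {"translation":[10,-11,-9],"spin":0,"jaw":0.5},
])

```text
time: 22.2
tool_pos: [0.4888, -0.2092, 0.1813]
tool_rot: [3.14, 0.001, 1.571]
contact_force: [0.3, 0.3, -0.5]
opening: 0.0461
grip_force: 0.0
```

Call:
send_rows([
  {"translation":[2,-3,0],"spin":0,"jaw":0.5},
  {"translation":[3,-6,0],"spin":0,"jaw":0.5},
  {"translation":[3,-6,1],"spin":0,"jaw":0.5},
  {"translation":[3,-6,3],"spin":0,"jaw":0.5},
  {"translation":[3,-6,5],"spin":0,"jaw":0.5},
])

```text
time: 22.7
tool_pos: [0.4313, -0.1809, 0.1305]
tool_rot: [3.139, 0.002, 1.571]
contact_force: [0.1, -0.3, 0.2]
opening: 0.0462
grip_force: 0.0
```

```bash
python3 - <<'E'
from h import *
for n in('top','scene'):
    go(.4303,-.181,.016,0)
    p,d=grab(n);P,m=pts(n,d,(.6,-.31),.025,.07,.1);print('jar',len(P),P.mean(0).round(4))
    P,m=pts(n,d,(.4303,-.181),.02,.04,.06);print('vial',len(P),P.mean(0).round(4))
s=monitor.observe();print(s['tool_pos'])
E
```

```text
t [ 1.000e-02 -1.300e-01  1.145e+01] spin 0.022346408475513613 q6 -0.56
jar 89 [ 0.5991 -0.309   0.0803]
vial 0 [nan nan nan]
t [-0.13  0.1  11.12] spin 0.01692714698316422 q6 -0.56
jar 88 [ 0.6006 -0.3066  0.0799]
vial 37 [ 0.4303 -0.1792  0.0495]
[ 0.42959373 -0.1799021   0.12845637]<stdin>:5: RuntimeWarning: Mean of empty slice.
  ret = um.true_divide(
```

Call:
send_rows([
  {"translation":[-0.1,0,3],"spin":0,"jaw":0.5},
  {"translation":[-0.1,0,6],"spin":0,"jaw":0.5},
  {"translation":[-0.1,0,9],"spin":0,"jaw":0.5},
  {"translation":[-0.1,0,11.2],"spin":0,"jaw":0.5},
  {"translation":[-0.1,0,11.2],"spin":0,"jaw":0.5},
])

```text
time: 23.3
tool_pos: [0.4296, -0.1809, 0.0166]
tool_rot: [-3.138, -0.002, 1.571]
contact_force: [0.4, -0.5, 1.3]
opening: 0.0461
grip_force: 0.0
```

Call:
send_rows([
  {"translation":[0,0,0],"spin":0,"jaw":0.4},
  {"translation":[0,0,0],"spin":0,"jaw":0.3},
  {"translation":[0,0,0],"spin":0,"jaw":0.2},
  {"translation":[0,0,0],"spin":0,"jaw":0.15},
  {"translation":[0,0,0],"spin":0,"jaw":0.15},
], force=12)

```text
time: 23.8
tool_pos: [0.4309, -0.1816, 0.0193]
tool_rot: [3.14, 0.001, 1.571]
contact_force: [0.3, -0.2, 6.2]
opening: 0.0216
grip_force: 12.0
```

Call:
send_rows([
  {"translation":[0,0,0],"spin":0,"jaw":0.15},
  {"translation":[0,0,-2],"spin":0,"jaw":0.15},
  {"translation":[0,0,-5],"spin":0,"jaw":0.15},
  {"translation":[0,0,-9],"spin":0,"jaw":0.15},
  {"translation":[0,0,-12],"spin":0,"jaw":0.15},
])

```text
time: 24.3
tool_pos: [0.4304, -0.1813, 0.1405]
tool_rot: [3.14, 0.001, 1.571]
contact_force: [1.1, -0.5, 0.0]
opening: 0.0214
grip_force: 12.0
```

```bash
python3 -c "
from h import *
go(.600,-.249,.1,0)"
```

```text
t [-6.78 16.95  4.08] spin 0.03831180663483735 q6 -0.56
```

Call:
send_rows([
  {"translation":[-1,2.5,0],"spin":0,"jaw":0.15},
  {"translation":[-2.5,6,0],"spin":0,"jaw":0.15},
  {"translation":[-4,10,0],"spin":0,"jaw":0.15},
  {"translation":[-5.5,14,0],"spin":0,"jaw":0.15},
  {"translation":[-6.8,16.9,0],"spin":0,"jaw":0.15},
])

```text
time: 24.8
tool_pos: [0.6012, -0.2496, 0.1383]
tool_rot: [3.141, 0.0, 1.572]
contact_force: [1.2, -0.6, -0.3]
opening: 0.0214
grip_force: 12.0
```

Call:
send_rows([
  {"translation":[0,0,0],"spin":0,"jaw":0.15},
  {"translation":[0,0,1],"spin":0,"jaw":0.15},
  {"translation":[0,0,2],"spin":0,"jaw":0.15},
  {"translation":[0,0,3],"spin":0,"jaw":0.15},
  {"translation":[0,0,3],"spin":0,"jaw":0.15},
])

```text
time: 25.3
tool_pos: [0.5975, -0.2482, 0.1062]
tool_rot: [-3.138, -0.002, 1.571]
contact_force: [0.5, 0.2, -0.1]
opening: 0.0222
grip_force: 12.0
```

```bash
python3 - <<'E'
from h import *
for n in('top','scene'):
    go(.600,-.249,.059,0)
    grab(n)
p=np.load('scene.npz')['p'][85:185,165:285,::-1]
cv2.imwrite('pics/vial1.png',cv2.resize(p,None,fx=5,fy=5,interpolation=cv2.INTER_CUBIC))
E
```

```text
t [-0.09  0.26  4.72] spin 0.025969082552521172 q6 -0.51
t [-0.05  0.19  4.83] spin 0.03265467974254932 q6 -0.51
```

View pics/vial1.png

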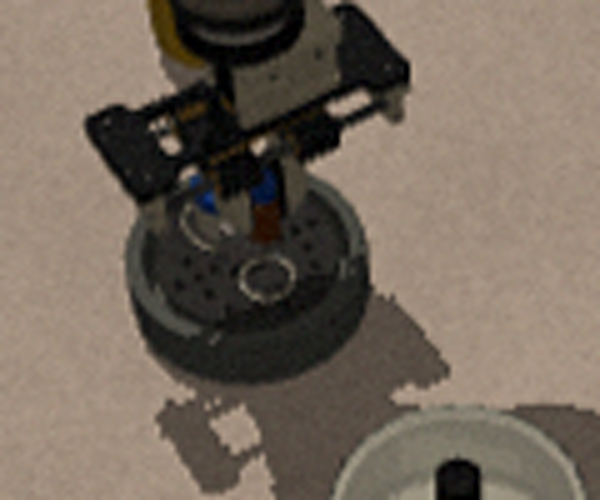

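The vial hangs upright above the small ring at (268,275), and the jar stands in the large one.

Call:
send_rows([
  {"translation":[0,0.1,1.2],"spin":0,"jaw":0.15},
  {"translation":[0,0.1,2.4],"spin":0,"jaw":0.15},
  {"translation":[0,0.1,3.6],"spin":0,"jaw":0.15},
  {"translation":[0,0.1,4.4],"spin":0,"jaw":0.15},
  {"translation":[0,0.1,4.6],"spin":0,"jaw":0.15},
])

```text
time: 25.9
tool_pos: [0.5995, -0.2487, 0.0604]
tool_rot: [-3.139, -0.001, 1.571]
contact_force: [-0.5, 0.1, -0.6]
opening: 0.0215
grip_force: 12.0
```

Call:
send_rows([
  {"translation":[0,0,0.1],"spin":0,"jaw":0.15},
  {"translation":[0,0,0.1],"spin":0,"jaw":0.15},
  {"translation":[0,0,0.1],"spin":0,"jaw":0.15},
  {"translation":[0,0,0.1],"spin":0,"jaw":0.15},
  {"translation":[0,0,0.1],"spin":0,"jaw":0.15},
])

```text
time: 26.4
tool_pos: [0.6004, -0.2492, 0.0616]
tool_rot: [3.141, 0.0, 1.571]
contact_force: [0.1, -0.2, -0.0]
opening: 0.0218
grip_force: 12.0
```

Call:
send_rows([
  {"translation":[0,0,0.1],"spin":0,"jaw":0.15},
  {"translation":[0,0,0.2],"spin":0,"jaw":0.15},
  {"translation":[0,0,0.2],"spin":0,"jaw":0.15},
  {"translation":[0,0,0.2],"spin":0,"jaw":0.15},
  {"translation":[0,0,0.2],"spin":0,"jaw":0.15},
])

```text
time: 26.9
tool_pos: [0.6003, -0.2491, 0.0594]
tool_rot: [3.141, 0.0, 1.571]
contact_force: [-0.9, 1.0, 1.8]
opening: 0.0217
grip_force: 12.0
```

Touching. Release, rise straight up, then move to the dome.

Call:
send_rows([
  {"translation":[0,0,0],"spin":0,"jaw":0.25},
  {"translation":[0,0,0],"spin":0,"jaw":0.4},
  {"translation":[0,0,0],"spin":0,"jaw":0.4},
  {"translation":[0,0,-1],"spin":0,"jaw":0.4},
  {"translation":[0,0,-4],"spin":0,"jaw":0.4},
])

```text
time: 27.4
tool_pos: [0.5985, -0.2482, 0.0971]
tool_rot: [-3.136, -0.003, 1.571]
contact_force: [0.0, -0.1, 0.5]
opening: 0.0366
grip_force: 0.0
```

Call:
send_rows([
  {"translation":[0,0,-4],"spin":0,"jaw":0.45},
  {"translation":[0,0,-8],"spin":0,"jaw":0.5},
  {"translation":[3,0,-11],"spin":0,"jaw":0.55},
  {"translation":[7,0,-11],"spin":0,"jaw":0.55},
  {"translation":[11,0.1,-11],"spin":0,"jaw":0.55},
])

```text
time: 27.9
tool_pos: [0.6014, -0.1385, 0.2115]
tool_rot: [3.138, 0.001, 1.57]
contact_force: [0.6, 0.1, -0.3]
opening: 0.0505
grip_force: 0.0
```

Call:
send_rows([
  {"translation":[4,0,0],"spin":0,"jaw":0.55},
  {"translation":[8,0.1,0],"spin":0,"jaw":0.55},
  {"translation":[11.5,0.2,0],"spin":0,"jaw":0.55},
  {"translation":[13.5,0.4,0],"spin":0,"jaw":0.55},
  {"translation":[13.5,0.4,2],"spin":0,"jaw":0.55},
])

```text
time: 28.4
tool_pos: [0.6068, -0.0011, 0.1927]
tool_rot: [3.135, 0.0, 1.575]
contact_force: [0.4, -0.6, 0.5]
opening: 0.0503
grip_force: 0.0
```

```bash
python3 - <<'E'
from h import *
I=[]
for n in('top','scene'):
    go(.604,-.0043,.084,0)
    p,d=grab(n)
    for k,a in(('jar',((.6,-.31),.025,.07,.1)),('vial',((.6,-.249),.02,.08,.11))):
        P,m=pts(n,d,*a);print(n,k,len(P),P.mean(0).round(4))
    P,m=pts(n,d,(.604,-.0043),.09,.065,.09);print(n,'dome',len(P),circ(P[np.hypot(*(P[:,:2]-[.604,-.0043]).T)>.065]))
    c=(slice(165,240),slice(295,380)) if n=='top' else (slice(100,175),slice(175,260))
    I.append(cv2.resize(p[c][:,:,::-1],None,fx=4.5,fy=4.5,interpolation=cv2.INTER_CUBIC))
cv2.imwrite('pics/base2.png',np.hstack(I))
E
```

```text
t [-0.32 -0.36 10.86] spin 0.24640396047841762 q6 -0.13
top jar 89 [ 0.5989 -0.3091  0.0804]
top vial 35 [ 0.5984 -0.2485  0.0902]
top dome 216 (array([ 0.60394256, -0.00712959]), np.float64(0.07455195185383667))
t [-0.21 -0.02 10.34] spin 0.1896147589851438 q6 -0.13
scene jar 87 [ 0.6005 -0.3064  0.0802]
scene vial 41 [ 0.6004 -0.2468  0.089 ]
scene dome 1731 (array([ 0.60439779, -0.00359259]), np.float64(0.07290754372004334))
```

View pics/base2.png

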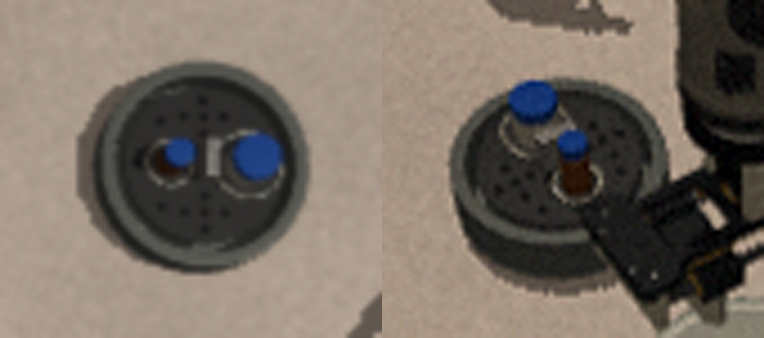

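Both stand upright in their rings (tops at 80 and 90 mm). Now the dome knob.

Call:
send_rows([
  {"translation":[-0.3,-0.1,3],"spin":0,"jaw":0.55},
  {"translation":[-0.3,-0.1,6],"spin":0,"jaw":0.55},
  {"translation":[-0.3,-0.1,9],"spin":0,"jaw":0.55},
  {"translation":[-0.3,-0.1,10.2],"spin":0,"jaw":0.55},
  {"translation":[-0.3,-0.1,10.4],"spin":0,"jaw":0.55},
])

```text
time: 29.0
tool_pos: [0.6036, -0.0075, 0.0845]
tool_rot: [-3.139, -0.0, 1.571]
contact_force: [0.4, 0.1, 0.6]
opening: 0.0507
grip_force: 0.0
```

Call:
send_rows([
  {"translation":[0,0,0],"spin":0,"jaw":0.45},
  {"translation":[0,0,0],"spin":0,"jaw":0.35},
  {"translation":[0,0,0],"spin":0,"jaw":0.25},
  {"translation":[0,0,0],"spin":0,"jaw":0.2},
  {"translation":[0,0,0],"spin":0,"jaw":0.2},
], force=45)

```text
time: 29.5
tool_pos: [0.6047, -0.0072, 0.0865]
tool_rot: [3.14, 0.0, 1.572]
contact_force: [-0.3, 0.5, 6.2]
opening: 0.0273
grip_force: 45.0
```

```bash
python3 -c "
from h import *
go(.604,-.005,.084,0);s=monitor.observe();print(s['tool_pos'],s['contact_force'])
d=np.load('top.npz')['d']"
```

```text
t [ 0.22 -0.07  0.25] spin 0.041416360674872976 q6 -0.14
[ 0.6046811  -0.00716311  0.0865491 ] [-0.32277227  0.49566265  6.16386583]
```

Call:
send_rows([
  {"translation":[0,0,-0.5],"spin":0,"jaw":0.2},
  {"translation":[0,0,-2],"spin":0,"jaw":0.2},
  {"translation":[0,0,-5],"spin":0,"jaw":0.2},
  {"translation":[0,0,-8],"spin":0,"jaw":0.2},
  {"translation":[0,0,-11],"spin":0,"jaw":0.2},
])

```text
time: 30.0
tool_pos: [0.6035, -0.0069, 0.1959]
tool_rot: [-3.14, -0.0, 1.572]
contact_force: [0.2, 0.1, -2.2]
opening: 0.0269
grip_force: 45.0
```

Call:
send_rows([
  {"translation":[0,0,-2],"spin":0,"jaw":0.2},
  {"translation":[-1,0,-3],"spin":0,"jaw":0.2},
  {"translation":[-3.5,0,-3],"spin":0,"jaw":0.2},
  {"translation":[-6.5,-0.1,-3],"spin":0,"jaw":0.2},
  {"translation":[-9.5,-0.1,-3],"spin":0,"jaw":0.2},
])

```text
time: 30.5
tool_pos: [0.6023, -0.1033, 0.2241]
tool_rot: [-3.139, -0.0, 1.572]
contact_force: [1.2, 0.1, -3.5]
opening: 0.0271
grip_force: 45.0
```

Call:
send_rows([
  {"translation":[-3.5,-0.1,0],"spin":0,"jaw":0.2},
  {"translation":[-7,-0.1,0],"spin":0,"jaw":0.2},
  {"translation":[-10.5,-0.2,0],"spin":0,"jaw":0.2},
  {"translation":[-13.5,-0.2,0],"spin":0,"jaw":0.2},
  {"translation":[-16,-0.3,0],"spin":0,"jaw":0.2},
])

```text
time: 31.0
tool_pos: [0.5991, -0.2645, 0.2236]
tool_rot: [-3.139, -0.001, 1.57]
contact_force: [-0.1, 0.6, -3.2]
opening: 0.0274
grip_force: 45.0
```

Call:
send_rows([
  {"translation":[-1,-0.1,0],"spin":0,"jaw":0.2},
  {"translation":[-1.6,-0.1,0],"spin":0,"jaw":0.2},
  {"translation":[-1.6,-0.1,0],"spin":0,"jaw":0.2},
  {"translation":[-1.6,-0.1,0],"spin":0,"jaw":0.2},
  {"translation":[-1.6,-0.1,0],"spin":0,"jaw":0.2},
])

```text
time: 31.5
tool_pos: [0.5995, -0.2768, 0.2253]
tool_rot: [3.142, -0.0, 1.573]
contact_force: [-0.4, -0.5, -3.3]
opening: 0.0271
grip_force: 45.0
```

```bash
python3 - <<'E'
from h import *
I=[]
for n in('top','scene'):
    go(.600,-.278,.131,0)
    s=monitor.observe(); print(s['tool_pos'],s['contact_force'],s['torque'])
    p,d=grab(n); P,m=pts(n,d,s['tool_pos'][:2],.1,.2,.235)
    r=np.hypot(*(P[:,:2]-s['tool_pos'][:2]).T); Q=P[r>.06]
    print(n,len(P),P.mean(0).round(4),P.min(0).round(3),P.max(0).round(3),circ(Q))
    P2=P[(r>.03)&(r<.075)&(P[:,2]<.228)];print(np.linalg.lstsq(np.c_[P2[:,:2]-P2.mean(0)[:2],np.ones(len(P2))],P2[:,2],rcond=None)[0].round(3))
    c=(slice(140,250),slice(280,400)) if n=='top' else (slice(60,180),slice(160,280))
    I.append(cv2.resize(p[c][:,:,::-1],(390,390),interpolation=cv2.INTER_CUBIC))
cv2.imwrite('pics/dome1.png',np.hstack(I))
E
```

```text
t [-0.12  0.05  9.43] spin 0.12211390114379128 q6 -0.55
[ 0.59950072 -0.2768311   0.22531229] [-0.42083333 -0.45320104 -3.27313095] [-0.03132905  0.04748641 -0.02492519]
top 375 [ 0.6216 -0.232   0.2152] [ 0.557 -0.351  0.205] [ 0.677 -0.196  0.222] (array([ 0.59800387, -0.27585269]), np.float64(0.07193417226383825))
[-0.003  0.004  0.215]
t [-0.11  0.05  9.44] spin 0.12000806848840284 q6 -0.55
[ 0.59951099 -0.27692293  0.2253808 ] [ 0.01393333  0.08290967 -3.10654901] [-0.1131556   0.05201879  0.00737792]
scene 1303 [ 0.6056 -0.2538  0.2154] [ 0.52  -0.349  0.2  ] [ 0.679 -0.192  0.235] (array([ 0.6001147 , -0.27174514]), np.float64(0.07039617179295342))
[-0.003 -0.001  0.216]
```

View pics/dome1.png

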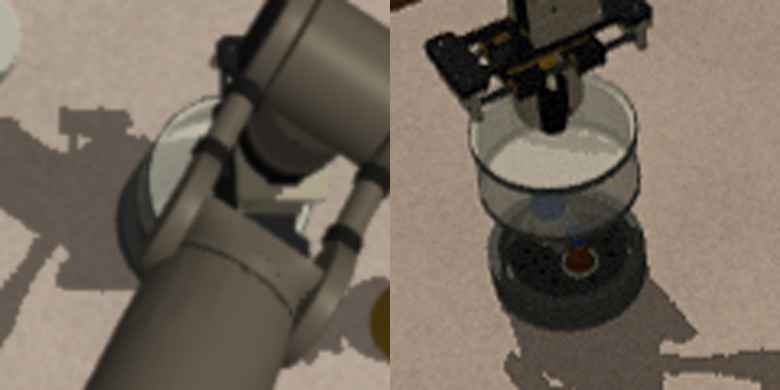

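The dome is level above the base and needs about 1.5 mm more in -y. Lower it.

Call:
send_rows([
  {"translation":[-0.1,0.1,1.5],"spin":0,"jaw":0.2},
  {"translation":[-0.2,0.1,3.5],"spin":0,"jaw":0.2},
  {"translation":[-0.2,0.1,5.5],"spin":0,"jaw":0.2},
  {"translation":[-0.2,0.1,7.5],"spin":0,"jaw":0.2},
  {"translation":[-0.2,0.1,8.6],"spin":0,"jaw":0.2},
])

```text
time: 32.1
tool_pos: [0.5997, -0.2791, 0.1374]
tool_rot: [-3.139, -0.001, 1.572]
contact_force: [-0.4, 0.0, -2.9]
opening: 0.0272
grip_force: 45.0
```

Call:
send_rows([
  {"translation":[0,0,0.1],"spin":0,"jaw":0.2},
  {"translation":[0,0,0.3],"spin":0,"jaw":0.2},
  {"translation":[0,0,0.4],"spin":0,"jaw":0.2},
  {"translation":[0,0,0.4],"spin":0,"jaw":0.2},
  {"translation":[0,0,0.4],"spin":0,"jaw":0.2},
])

```text
time: 32.6
tool_pos: [0.6005, -0.2802, 0.1359]
tool_rot: [3.141, 0.0, 1.571]
contact_force: [0.0, 0.0, -2.9]
opening: 0.0269
grip_force: 45.0
```

```bash
python3 -c "
from h import *
s=monitor.observe();print(s['tool_pos'],s['contact_force'])
p,d=grab('scene');cv2.imwrite('pics/dome2.png',cv2.resize(p[85:185,165:285,::-1],None,fx=5,fy=5,interpolation=cv2.INTER_CUBIC))"
```

```text
[ 0.60050603 -0.28023311  0.13589559] [ 0.00403281  0.01668549 -2.86203241]
```

View pics/dome2.png

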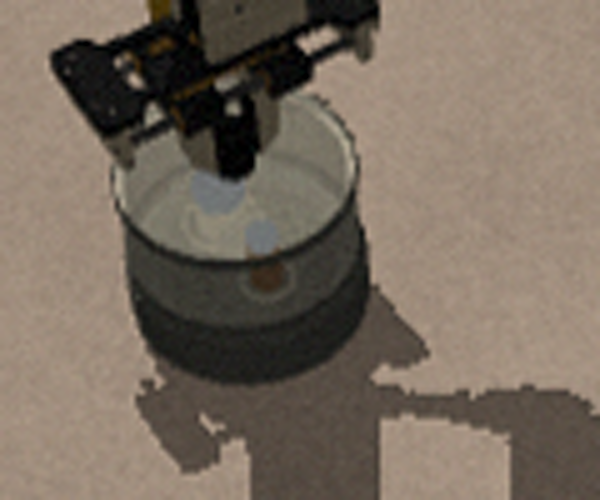

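The dome is just above the rim, with the jar and vial upright inside. Correct +2 mm in y and lower gently.

Call:
send_rows([
  {"translation":[0.2,0,0],"spin":0,"jaw":0.2},
  {"translation":[0.2,0,0.1],"spin":0,"jaw":0.2},
  {"translation":[0.2,0,0.3],"spin":0,"jaw":0.2},
  {"translation":[0.2,0,0.4],"spin":0,"jaw":0.2},
  {"translation":[0.2,0,0.4],"spin":0,"jaw":0.2},
])

```text
time: 33.15
tool_pos: [0.6001, -0.278, 0.1308]
tool_rot: [-3.141, -0.0, 1.571]
contact_force: [0.1, 0.4, -3.2]
opening: 0.0265
grip_force: 45.0
```

Call:
send_rows([
  {"translation":[0,0,0.1],"spin":0,"jaw":0.2},
  {"translation":[0,0,0.1],"spin":0,"jaw":0.2},
  {"translation":[0,0,0.1],"spin":0,"jaw":0.2},
  {"translation":[0,0,0.1],"spin":0,"jaw":0.2},
  {"translation":[0,0,0.1],"spin":0,"jaw":0.2},
])

```text
time: 33.65
tool_pos: [0.6002, -0.2781, 0.1306]
tool_rot: [3.141, 0.0, 1.571]
contact_force: [-2.1, 0.8, 2.3]
opening: 0.0273
grip_force: 45.0
```

Resting. Release, rise and back away.

Call:
send_rows([
  {"translation":[0,0,0],"spin":0,"jaw":0.32},
  {"translation":[0,0,0],"spin":0,"jaw":0.45},
  {"translation":[0,0,0],"spin":0,"jaw":0.5},
  {"translation":[0,0,-1],"spin":0,"jaw":0.5},
  {"translation":[0,0,-4],"spin":0,"jaw":0.5},
])

```text
time: 34.15
tool_pos: [0.5989, -0.2773, 0.168]
tool_rot: [-3.136, -0.003, 1.571]
contact_force: [0.3, -0.3, -1.5]
opening: 0.0461
grip_force: 0.0
```

Call:
send_rows([
  {"translation":[0,0,-3],"spin":0,"jaw":0.5},
  {"translation":[2,0,-5],"spin":0,"jaw":0.5},
  {"translation":[6,-2,-5],"spin":0,"jaw":0.5},
  {"translation":[10,-5,-5],"spin":0,"jaw":0.5},
  {"translation":[14,-8,-5],"spin":0,"jaw":0.5},
])

```text
time: 34.65
tool_pos: [0.5193, -0.1369, 0.2209]
tool_rot: [3.14, 0.0, 1.571]
contact_force: [1.2, 0.6, 0.4]
opening: 0.0458
grip_force: 0.0
```

Call:
send_rows([
  {"translation":[4,-2,0],"spin":0,"jaw":0.5},
  {"translation":[8,-4,0],"spin":0,"jaw":0.5},
  {"translation":[12,-6,0],"spin":0,"jaw":0.5},
  {"translation":[15,-7,0],"spin":0,"jaw":0.5},
  {"translation":[15,-7,0],"spin":0,"jaw":0.5},
])

```text
time: 35.15
tool_pos: [0.4489, 0.0147, 0.2214]
tool_rot: [3.14, -0.001, 1.575]
contact_force: [0.3, -0.5, -0.7]
opening: 0.046
grip_force: 0.0
```

```bash
python3 - <<'E'
from h import *
I=[]
for n in('top','scene'):
    p,d=grab(n); P,m=pts(n,d,(.6,-.276),.09,.105,.132)
    r=np.hypot(*(P[:,:2]-P.mean(0)[:2]).T);Q=P[(r<.07)&(r>.02)]
    print(n,len(P),P.mean(0).round(4),'mid',((P.min(0)+P.max(0))/2).round(4),np.ptp(P,0).round(3),np.linalg.lstsq(np.c_[Q[:,:2]-Q.mean(0)[:2],np.ones(len(Q))],Q[:,2],rcond=None)[0].round(3))
    c=(slice(150,240),slice(285,395)) if n=='top' else (slice(85,175),slice(165,275))
    I.append(cv2.resize(p[c][:,:,::-1],(396,324),interpolation=cv2.INTER_CUBIC))
cv2.imwrite('pics/final.png',np.hstack(I)); print(monitor.observe()['time'])
E
```

```text
top 1697 [ 0.5983 -0.275   0.1206] mid [ 0.6006 -0.2765  0.1192] [0.157 0.159 0.025] [0.001 0.002 0.121]
scene 1440 [ 0.6034 -0.2676  0.1203] mid [ 0.6003 -0.2756  0.1185] [0.157 0.161 0.027] [-0.008 -0.02   0.121]
35.25
```

View pics/final.png

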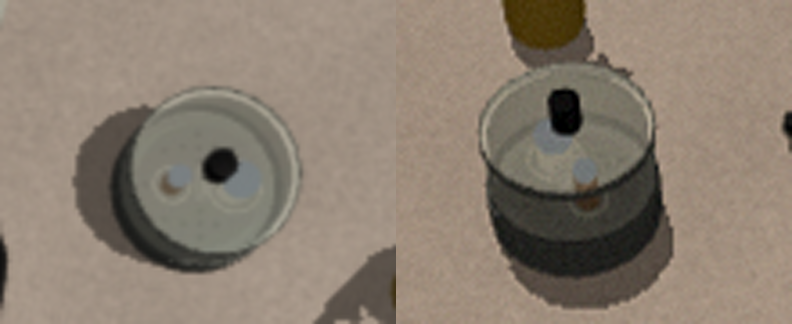

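The dome sits level (top at 0.1205 m, as it should) and centred at (0.6005, -0.276), with the jar and vial upright inside and the gripper clear.

```bash
python3 -c "
from cell import job
print(job.hand_in())"
```

```text
the job is handed in; nothing more can be done
None
```

I put the desiccator together in the order asked and handed it in at about 35 s; in the last pictures the dome sits level and centred on the base, with the jar and vial upright inside.

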